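Photograph the sample jar with a two-stage shutter key

TASK

Stand the squat sample jar from the steel tray upright in the middle of the round stage in front of the camera, and let go of it. Then press the big key on top of the camera down to its first click only and hold it there for a good second so that it focuses, then press it fully home to take the picture, and let the key come back up. Pressing past the first click too early spoils the shot for good; leave the other glassware and the dishes where they are.

Things in the scene. Friction and masses are not known exactly. Their poses are not given: they have to be found in the camera images.
- jar: The sample jar: squat amber glass cylinder, 54 mm diameter, with a white ribbed lid of 56 mm diameter from 64 to 88 mm above its foot (total height 88 mm), about 0.18 kg. Origin: centre of its underside, z up. It stands on the tray, in any of three places.
- station: Imaging station, fixed: grey plate 140 (x) by 300 (y) by 12 mm. Origin: centre of its underside, z up. Black camera body 110 by 100 mm centred at y = +85 mm, top 112 mm above the bench, lens looking to -y. Round stage at y = -80 mm; upright white panel 120 mm wide at y = -146 mm, top edge 102 mm above the bench.
- stage_top (a point): Centre of the top of the round aluminium stage (90 mm diameter), 24 mm above the bench; axes as the station's.
- key_top (a point): Centre of the top face of the two-stage shutter key: a grey rectangular cap 80 (station x) by 44 (station y) mm on top of the camera, its top 22 mm above the camera body (134 mm above the bench) when released. It goes straight down and comes back up when let go.
- key (a joint): How far the key is pressed, m: 0 released, at most 0.016. It starts to move at about 1.3 N and stiffens gently by 0.13 N per mm.
- first_click (a joint): First-click contact inside the camera, m: 0 open, 0.0015 made. The key's stem meets it only after 3 to 10 mm of key travel (hidden, different every time); closing it adds about 1 N and 1.5 mm; then the key meets a firm stop: that is the first click, at about 3 to 4 N of total pressing force.
- trip (a joint): Shutter trip inside the camera, behind the first click, m: 0 cocked, 0.0035 tripped (hard stop). It gives way only when the key is pressed about 8 N harder than at the first click (11 to 12 N in all), and stays where it has been pushed: it cannot be cocked again.
- tray: Fixed steel tray 250 by 250 mm, floor 4 mm above the bench, lip 12 mm high. Origin: centre of its underside.
- tall_bottle: Bystander: clear glass bottle, 60 mm diameter, narrow neck, white cap, 165 mm tall, on the tray. Origin: centre of its underside.
- flask: Bystander: clear conical flask with white cap, 72 mm wide at the foot, 113 mm tall, on the tray. Origin: centre of its underside.
- dishes: Bystander: stack of three culture dishes, 94 mm diameter, 45 mm high, on the bench. Origin: centre of its underside.

How it is judged:
On the way, in this order (a step that is already met when the one before it is completed fails the run):
1. the jar stands on the stage, upright and released (horizontal distance between jar and stage_top below 0.012 m and z of jar in the frame of stage_top between -0.003 and 0.003 m and angle between jar's own z axis and vertical below 0.08 rad and contact force between jar and the fingers below 0.05 N and linear speed of jar below 0.02 m/s), for 0.2 s.
2. the key is held at its first click without tripping the shutter, for 0.8 s, the jar on the stage (horizontal distance between jar and stage_top below 0.012 m and z of jar in the frame of stage_top between -0.003 and 0.003 m and angle between jar's own z axis and vertical below 0.08 rad and value of joint first_click above 0.001 m and value of joint trip below 0.001 m), for 0.8 s.
3. the key is pressed fully home and trips the shutter, the jar on the stage (horizontal distance between jar and stage_top below 0.012 m and z of jar in the frame of stage_top between -0.003 and 0.003 m and angle between jar's own z axis and vertical below 0.08 rad and value of joint trip above 0.003 m), for 0.05 s.
At the end, for the whole second after the job is handed in: The jar stands at rest on the stage, upright (within 0.08 rad), its centre within 12 mm of the stage's centre and its foot on the stage (within 3 mm); the shutter is tripped (trip beyond 3 mm) and the key is back up (within 2 mm of released) (all of step 3 and linear speed of jar below 0.02 m/s and value of joint key below 0.002 m); the robot touches nothing.
It fails at once if a bystander (bottle, flask, dishes) is moved by more than 20 mm or tipped (distance of any of tall_bottle, flask, dishes from where it was at the start of the episode above 0.02 m or angle between any of tall_bottle, flask, dishes's own z axis and vertical above 0.3 rad).
It also fails if it takes over 51 s, if anything falls off the work surface, if the arm or the gripper's body presses on something with over 40 N, if the wrist force passes 120 N, or if a joint passes its speed limit or range.

ROBOT

A 7-joint arm with a two-finger parallel gripper is mounted at the origin on the work surface. World frame = base frame: x ahead of the robot, y to its left, z up, the work surface at z = 0. Lengths are in m, angles in rad, forces in N, time in s.
With the tool pointing down it reaches from about 0.35 to 0.9 m from the base axis. Payload 8.1 kg.
Tool frame: the origin (TCP) lies at the very end of the fingers, on their centre line; the grasp point (between the pads) lies 19 mm behind it (arm.tcp_to_grasp is the distance from the TCP to the grasp point, in m); z points along the fingers, y is the line along which they close (so a half turn about z gives the same grasp; the last joint's range is limited). The gripper opens to 92 mm and grips with 3 to 60 N. Pads are 19 mm wide; open, the fingers measure 130 mm over their backs; the gripper's body (75 mm by 190 mm) begins 47 mm behind the grasp point.
Start: joints at [1.03, 0.434, 0.025, 1.573, -0.012, 1.134, -0.075], TCP at [0.265, -0.566, 0.227] pointing down, gripper open.
Joint ranges: [-2.62, 2.62], [-0.44, 2.09], [-1.27, 1.32], [0.08, 2.57], [-1.32, 4.46], [0.12, 2], [-2.74, 2.74]. Speed limits (rad/s): [2.22, 2.22, 3.01, 3.01, 3.14, 3.14, 3.14].

INTERFACE

Orientations are given as a rotation vector (axis times angle).
In Python, from cell import arm gives the robot as it stands.
- The arm moves only by the shell command python3 nudge.py 'ROWS' [FORCE]. ROWS is a JSON object whose key "offsets" holds a list of rows, 1 to 10 of them, each of 5 numbers: dx, dy, dz in shares of the most that a row can go, 1 being 50 mm, then a turn about the tool's z in rad, then the opening from 0.0 (shut) to 1.0 (fully open); each row shifts and turns the commanded pose from where the row before left it, along the tool's axes as they then stand; what a row does not reach is not made up. A row lasts 1/10 s, in which the tool goes at most 0.05 m and 0.15 rad, less where a joint would pass 70% of its speed; a pose out of reach is approached as far as the arm can. The fingers move at their own pace and stop on an object; FORCE is the grip in N (left out, the last holds). Time passes only in rows, so rows that do not move let the fingers close. It prints the time, the measured TCP pose, the force, the opening and the grip force at its end. Input that does not fit is refused with a message, and nothing moves.
- arm.observe(): the state, without advancing time (a new reading comes with each control period).
- arm.get_image(name): name is "side" or "top"; returns a dict with "image" (480x640x3 uint8, blue, green, red), "fx", "fy", "cx", "cy" (pixels), "distortion" ([k1, k2, p1, p2, k3] as OpenCV has them; the pictures are not rectified), "cam_to_world" (4x4, takes a point from camera to world coordinates). Camera axes: x right, y down, z forward; pixel columns grow to the right and rows downward; lengths in m; the calibration is good to about 2 mm. A picture is of the moment at which its call begins. There is no depth.
- arm.sign_off(): hands the job in; it is judged then, once.
The state is a dict: "clock": time; "joints": joint angles; "dq": joint speeds; "joint_efforts": joint torques, N m; "position": TCP position; "ee_rot": TCP orientation; "force": force on the tool from outside, world axes, zero at the start; "ft_torque": the same for the moment, N m; "width": opening from 0.0 (shut) to 1.0 (fully open); "gripper_force": force on a finger pad.
Only numpy, scipy, OpenCV 4.12 (cv2) and the standard library are available. Lean on these libraries where they do the work, as an engineer would, in place of code of your own. Each camera call takes 0.05 s, during which the arm holds its last target. There are 200 camera calls.

## Working session

There is one attempt and no reset: what is moved stays moved. The work goes in short steps, Python scripts to look and compute and a shell command to move; the robot and the scene stay as the last step left them, time stands still between calls to the robot, and variables do not carry over. Pictures are saved under pics/ and viewed, at most 10 in all, crops included, and the job is handed in when it is done.

```bash
ls; mkdir -p pics
python3 - <<'E'
from cell import arm
import cv2
for n in("top","side"):
    d=arm.get_image(n); cv2.imwrite(f"pics/{n}0.png",d["image"])
    print(n,d["fx"],d["fy"],d["cx"],d["cy"],d["distortion"],d["cam_to_world"])
print(arm.observe(), arm.tcp_to_grasp)
E
```

```text
cell.py
nudge.py
pics
top 491.3282862227018 491.3282862227018 326.3436913049753 241.78407035089919 [-0.00459935  0.          0.          0.          0.        ] [[-0.01798123 -0.99591614  0.08847441  0.56106678]
 [-0.99980783  0.01860127  0.00618854  0.00174155]
 [-0.007809   -0.08834613 -0.99605923  0.98827028]
 [ 0.          0.          0.          1.        ]]
side 579.4338832803288 579.4338832803288 315.14007751276057 248.54311035281535 [0.02774181 0.         0.         0.         0.        ] [[ 9.97861768e-01 -4.16843075e-02  5.03419452e-02  5.59434055e-01]
 [-6.53546796e-02 -6.45919805e-01  7.60602637e-01 -9.58442767e-01]
 [ 8.11665224e-04 -7.62266373e-01 -6.47262943e-01  9.49417386e-01]
 [ 0.00000000e+00  0.00000000e+00  0.00000000e+00  1.00000000e+00]]
{'clock': 0.1, 'joints': array([ 1.03041517,  0.43513765,  0.02495439,  1.57400212, -0.01157175,
        1.13400461, -0.07509585]), 'dq': array([-0.00080603, -0.00089556, -0.0001943 , -0.0006812 ,  0.00052734,
        0.00170218,  0.0003206 ]), 'joint_efforts': array([ 2.43668081e-03, -6.69131684e+01,  9.87791978e-01, -3.15146649e+01,
       -6.05335599e-02,  3.74452304e-02,  5.99037389e-05]), 'position': array([ 0.26471569, -0.56566506,  0.22603451]), 'ee_rot': array([-3.06534009e+00, -6.81842012e-01,  6.99937032e-04]), 'force': array([ 0.33697103,  0.18326571, -0.29270086]), 'ft_torque': array([ 0.00880553, -0.03483381, -0.05967157]), 'gripper_force': 0.0, 'width': 1.0007649035373902} 0.0188
```

View pics/top0.png

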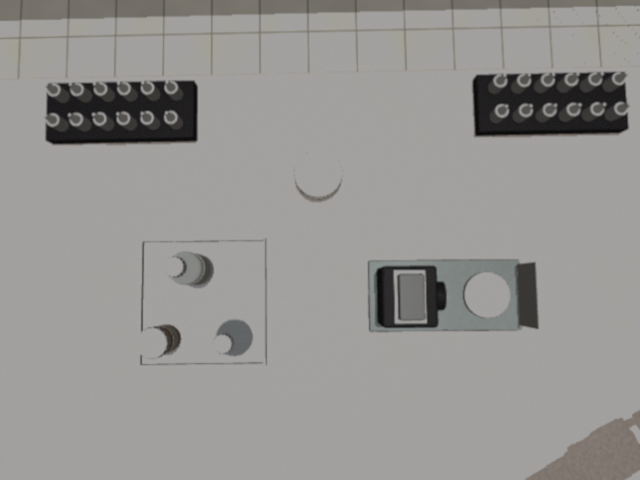

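View pics/side0.png

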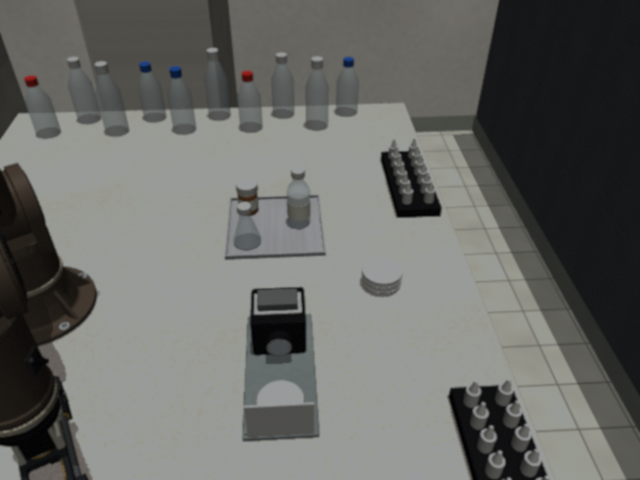

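The top view shows the jar lid at about (154,342), the bottle cap at (177,267), the flask cap at (222,344), the key at (411,297) and the stage at (487,295). The side view agrees, with the jar behind the flask at (247,190). Next I'll enlarge the areas that matter.

Run:
```python
import cv2,numpy as np
a=cv2.imread("pics/top0.png")
A=cv2.resize(a[310:380,120:210],None,fx=6,fy=6,interpolation=cv2.INTER_CUBIC)
B=cv2.resize(a[250:345,360:545],None,fx=4,fy=4,interpolation=cv2.INTER_CUBIC)
cv2.imwrite("pics/jar1.png",A);cv2.imwrite("pics/st1.png",B)
```

```text
(no output)
```

View pics/jar1.png

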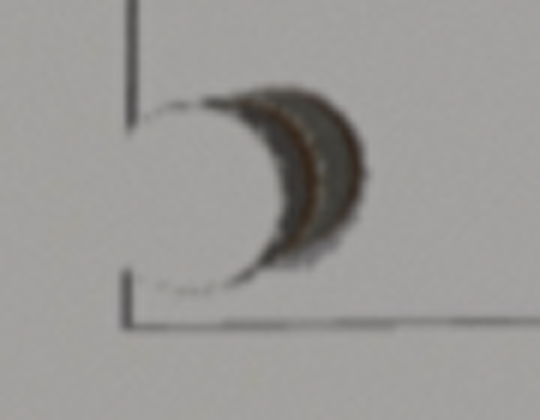

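View pics/st1.png

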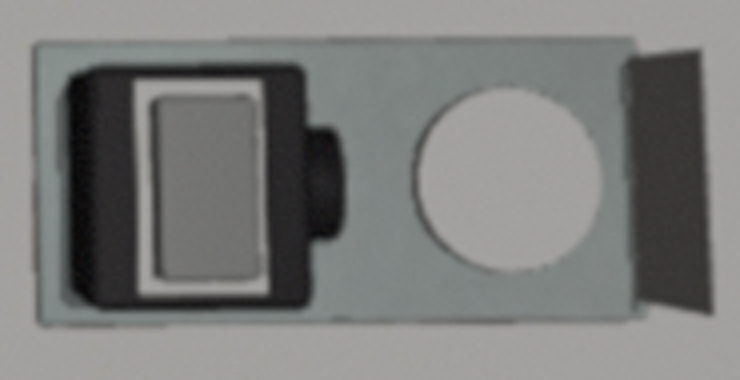

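The jar crop shows the lid circle centred at about (190.5,197.5), about 31 px across at full scale. In the station crop the stage disc is centred at (508.5,179.5) and the key's top at about (209,188). The station's y axis points left in the picture.

```bash
cat > h.py <<'E'
from cell import arm
import cv2,numpy as np
def px2w(d,uv,z):
    K=np.array([[d["fx"],0,d["cx"]],[0,d["fy"],d["cy"]],[0,0,1]])
    n=cv2.undistortPoints(np.array([[uv]],float),K,np.array(d["distortion"]))[0,0]
    T=np.array(d["cam_to_world"]);r=T[:3,:3]@[*n,1];o=T[:3,3]
    return (o+r*(z-o[2])/r[2])
E
python3 - <<'E'
from h import *
d=arm.get_image("top")
f=lambda x,y,s,ox,oy,z:px2w(d,((x+.5)/s-.5+ox,(y+.5)/s-.5+oy),z).round(4)
print("jar",f(190.5,197.5,6,120,310,.092))
print("stage",f(508.5,179.5,4,360,250,.024))
print("key",f(209,188,4,360,250,.134))
for c in((35,43),(633,38),(41,325),(645,320)):print("plate",f(*c,4,360,250,.012))
print("bottlecap",px2w(d,(177,267),.169),"flask cap",px2w(d,(222,344),.117),"dishes",px2w(d,(318,174),.045))
R=cv2.Rodrigues(arm.observe()["ee_rot"])[0];print(R.round(4))
E
```

```text
jar [0.4641 0.3264 0.092 ]
stage [ 0.5378 -0.3028  0.024 ]
key [ 0.5392 -0.1389  0.134 ]
plate [ 0.6091 -0.075   0.012 ]
plate [ 0.6062 -0.3715  0.012 ]
plate [ 0.4707 -0.0744  0.012 ]
plate [ 0.4679 -0.3702  0.012 ]
bottlecap [0.5962003  0.25713427 0.169     ] flask cap [0.46215289 0.19313107 0.117     ] dishes [0.77795171 0.02149627 0.045     ]
[[ 9.057e-01  4.239e-01 -6.000e-04]
 [ 4.239e-01 -9.057e-01  1.000e-03]
 [-1.000e-04 -1.200e-03 -1.000e+00]]
```
Station yaw ~ -0.6deg (x axis direction: (.1384, -0.0006)/.. y axis: (0.003,0.2965) → yaw ≈ -0.01 rad). Plate centre: (0.538,-0.2228) avg. Stage at y=-80: -0.3028 OK. Key at y≈+85 → -0.138.

Units first: shifts go in shares of 50 mm. So -0.036 m is -0.72, 0.028 m is 0.56.

```bash
python3 nudge.py '{"offsets":[[0.56, -0.72, 0, 0, 1], [0.56, -0.72, 0, 0, 1], [0.56, -0.72, 0, 0, 1], [0.56, -0.72, 0, 0, 1], [0.56, -0.72, 0, 0, 1], [0.56, -0.72, 0, 0, 1], [0.56, -0.72, 0, 0, 1], [0.56, -0.72, 0, 0, 1], [0.56, -0.72, 0, 0, 1], [0.56, -0.72, 0, 0, 1]]}'
python3 nudge.py '{"offsets":[[0.56, -0.72, 0, 0, 1], [0.56, -0.72, 0, 0, 1], [0.56, -0.72, 0, 0, 1], [0.56, -0.72, 0, 0, 1], [0.56, -0.72, 0, 0, 1], [0.56, -0.72, 0, 0, 1], [0.56, -0.72, 0, 0, 1], [0.56, -0.72, 0, 0, 1], [0.56, -0.72, 0, 0, 1], [0.56, -0.72, 0, 0, 1]]}'
python3 nudge.py '{"offsets":[[0, 0, 0, -0.15, 1], [0, 0, 0, -0.15, 1], [0, 0, 0, -0.15, 1], [0, 0, 0, -0.15, 1], [0, 0, 0, -0.15, 1], [0, 0, 0, -0.15, 1], [0, 0, 0, -0.15, 1], [0, 0, 0, -0.15, 1], [0, 0, 0, -0.15, 1], [0, 0, 0, -0.15, 1]]}'
python3 nudge.py '{"offsets":[[0, 0, 0, -0.15, 1], [0, 0, 0, -0.15, 1], [0, 0, 0, -0.15, 1], [0, 0, 0, -0.15, 1], [0, 0, 0, -0.15, 1], [0, 0, 0, 0, 1]]}'
```

```bash
cat >> h.py <<'E'
def go(*target):
    s=arm.observe();R=cv2.Rodrigues(s["ee_rot"])[0]
    print("tool delta",(R.T@(np.array(target)-s["position"])).round(4),"x angle",np.degrees(np.arctan2(R[1,0],R[0,0])).round(2),"z axis",R[:,2].round(4),"pos",s["position"].round(4),"q",s["joints"].round(2),"t",s["clock"])
E
python3 -c "
from h import *
go(.4641,.3264,.061)"
```

```text
clock: 1.15
position: [0.3659, -0.1196, 0.2268]
ee_rot: [3.066, 0.682, 0.0]
force: [1.4, 0.5, 0.8]
width: 1.003
gripper_force: 0.0
clock: 2.15
position: [0.4672, 0.325, 0.2264]
ee_rot: [3.066, 0.681, -0.0]
force: [0.5, 0.3, 0.4]
width: 0.998
gripper_force: 0.0
clock: 3.15
position: [0.4669, 0.3232, 0.2264]
ee_rot: [-1.771, -2.595, 0.001]
force: [0.3, 0.1, 0.7]
width: 1.001
gripper_force: 0.0
clock: 3.75
position: [0.467, 0.323, 0.2262]
ee_rot: [-0.703, -3.061, 0.001]
force: [0.2, -0.1, -1.3]
width: 1.004
gripper_force: 0.0
tool delta [0.004  0.0019 0.1652] x angle 154.11 z axis [-1.e-03 -2.e-04 -1.e+00] pos [0.467  0.323  0.2262] q [ 0.03  0.58 -1.11  1.66  0.54  1.25 -0.07] t 3.75
```

In the tool's units: 0.04 m is 0.8, 0.03 m is 0.6.

```bash
python3 nudge.py '{"offsets":[[0.08, 0.04, 0.5, 0, 1], [0, 0, 0.8, 0, 1], [0, 0, 0.8, 0, 1], [0, 0, 0.6, 0, 1], [0, 0, 0.4, 0, 1], [0, 0, 0.2, 0, 1], [0, 0, 0, 0, 1], [0, 0, 0, 0, 1]]}'
python3 nudge.py '{"offsets":[[0, 0, 0, 0, 0], [0, 0, 0, 0, 0], [0, 0, 0, 0, 0], [0, 0, 0, 0, 0], [0, 0, 0, 0, 0], [0, 0, 0, 0, 0], [0, 0, 0, 0, 0], [0, 0, 0, 0, 0]]}' 20
python3 -c "
from h import *
go(.4641,.3264,.061)"
```

```text
clock: 4.55
position: [0.4645, 0.3275, 0.0626]
ee_rot: [0.709, 3.06, 0.001]
force: [-0.1, -0.3, 0.1]
width: 1.002
gripper_force: 0.0
clock: 5.35
position: [0.4643, 0.3269, 0.0618]
ee_rot: [0.707, 3.061, -0.0]
force: [0.1, -1.1, 2.5]
width: 0.609
gripper_force: 20.0
tool delta [-0.0001 -0.0005  0.0008] x angle 153.99 z axis [ 1.e-04 -2.e-04 -1.e+00] pos [0.4643 0.3269 0.0618] q [-0.07  0.74 -0.96  1.83  0.74  0.97 -0.24] t 5.35
```

```bash
python3 nudge.py '{"offsets":[[0, 0, -0.3, 0, 0], [0, 0, -0.6, 0, 0], [0, 0, -0.8, 0, 0], [0, 0, -0.8, 0, 0], [0, 0, -0.7, 0, 0], [0, 0, -0.4, 0, 0], [0, 0, 0, 0.1, 0], [0, 0, 0, 0.15, 0], [0, 0, 0, 0.15, 0], [0, 0, 0, 0.15, 0]]}'
python3 nudge.py '{"offsets":[[0, 0, 0, 0.15, 0], [0, 0, 0, 0.15, 0], [0, 0, 0, 0.15, 0], [0, 0, 0, 0.1, 0], [0, 0, 0, 0.017, 0], [0, 0, 0, 0, 0], [0, 0, 0, 0, 0]]}'
python3 - <<'E'
from h import *
go(.538,-.3028,.24)
cv2.imwrite("pics/lift.png",arm.get_image("side")["image"])
E
```

```text
clock: 6.35
position: [0.4638, 0.3271, 0.2426]
ee_rot: [-1.519, -2.75, -0.001]
force: [-0.2, -0.1, -2.8]
width: 0.607
gripper_force: 20.0
clock: 7.05
position: [0.4641, 0.327, 0.2419]
ee_rot: [-2.218, -2.224, -0.0]
force: [-0.2, -0.3, -2.6]
width: 0.603
gripper_force: 20.0
tool delta [-0.63    0.0723  0.0018] x angle 90.15 z axis [-0.e+00  1.e-04 -1.e+00] pos [0.4641 0.327  0.2419] q [-0.12  0.46 -0.84  1.64  0.36  1.2  -1.04] t 7.05
```

View pics/lift.png

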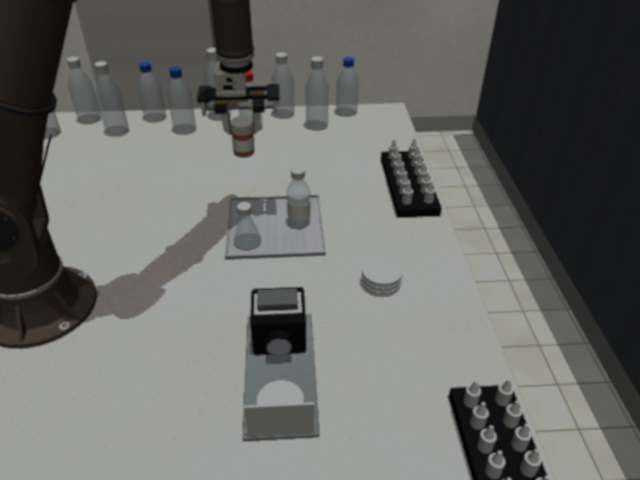

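The jar hangs upright in the gripper at about (243,140), and the bottle and flask have not moved. I'm carrying it to a point above the stage.

In the tool's units: -0.045 m is -0.9, -0.04 m is -0.8.

```bash
python3 nudge.py '{"offsets":[[-0.4, 0.04, 0, 0, 0], [-0.8, 0.1, 0, 0, 0], [-0.9, 0.1, 0, 0, 0], [-0.9, 0.1, 0, 0, 0], [-0.9, 0.1, 0, 0, 0], [-0.9, 0.1, 0, 0, 0], [-0.9, 0.1, 0, 0, 0], [-0.9, 0.1, 0, 0, 0], [-0.9, 0.1, 0, 0, 0], [-0.9, 0.1, 0, 0, 0]]}'
python3 nudge.py '{"offsets":[[-0.9, 0.1, 0, 0, 0], [-0.9, 0.1, 0, 0, 0], [-0.9, 0.1, 0, 0, 0], [-0.8, 0.1, 0, 0, 0], [-0.5, 0.06, 0, 0, 0], [-0.2, 0.04, 0, 0, 0], [0, 0, 0, 0, 0], [0, 0, 0, 0, 0], [0, 0, 0, 0, 0]]}'
python3 - <<'E'
from h import *
go(.538,-.3028,.083)
d=arm.get_image("top")
cv2.imwrite("pics/over.png",cv2.resize(d["image"][230:360,350:570],None,fx=3,fy=3,interpolation=cv2.INTER_CUBIC))
E
```

```text
clock: 8.1
position: [0.5111, -0.0949, 0.2419]
ee_rot: [2.22, 2.223, 0.0]
force: [1.2, 0.6, -0.8]
width: 0.61
gripper_force: 20.0
clock: 9.0
position: [0.5366, -0.3008, 0.2421]
ee_rot: [-2.218, -2.225, -0.001]
force: [-0.1, -0.1, -1.8]
width: 0.604
gripper_force: 20.0
tool delta [-0.0021  0.0014  0.1591] x angle 90.18 z axis [ 3.e-04  6.e-04 -1.e+00] pos [ 0.5366 -0.3008  0.2421] q [ 0.89  0.5  -0.7   1.53  0.33  1.23  0.14] t 9.0
```

In the tool's units: 0.004 m is 0.08, 0.035 m is 0.7.

```bash
python3 nudge.py '{"offsets":[[-0.04, 0.02, 0.4, 0, 0], [0, 0, 0.7, 0, 0], [0, 0, 0.7, 0, 0], [0, 0, 0.6, 0, 0], [0, 0, 0.4, 0, 0], [0, 0, 0.16, 0, 0], [0, 0, 0.08, 0, 0], [0, 0, 0.06, 0, 0], [0, 0, 0.04, 0, 0], [0, 0, 0, 0, 0]]}'
python3 - <<'E'
from h import *
go(.538,-.3028,.0818)
d=arm.get_image("side")
cv2.imwrite("pics/down.png",cv2.resize(d["image"][280:450,190:380],None,fx=3,fy=3,interpolation=cv2.INTER_CUBIC))
E
```

```text
clock: 10.05
position: [0.5376, -0.3052, 0.0854]
ee_rot: [2.221, 2.221, 0.0]
force: [-0.9, -0.4, -1.2]
width: 0.602
gripper_force: 20.0
tool delta [0.0024 0.0004 0.0036] x angle 90.0 z axis [ 9.e-04 -6.e-04 -1.e+00] pos [ 0.5376 -0.3052  0.0854] q [ 0.84  0.65 -0.62  1.7   0.46  0.93  0.04] t 10.05
```

View pics/down.png

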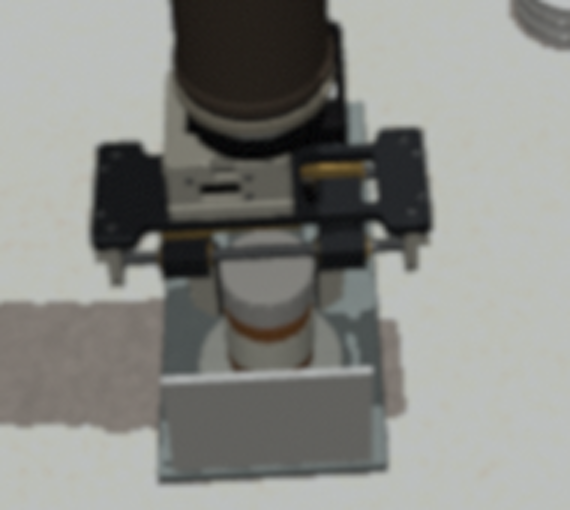

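The jar is upright over the middle of the stage, between the fingers and behind the white panel, about 3 mm above the top. I'm lowering the last bit.

In the tool's units: 0.002 m is 0.04, 0.0015 m is 0.03.

```bash
python3 nudge.py '{"offsets":[[0.04, 0, 0.03, 0, 0], [0, 0, 0.02, 0, 0], [0, 0, 0.01, 0, 0], [0, 0, 0, 0, 0], [0, 0, 0, 0, 0]]}'
python3 nudge.py '{"offsets":[[0, 0, 0.01, 0, 0], [0, 0, 0, 0, 0], [0, 0, 0, 0, 0]]}'
```

```text
clock: 10.6
position: [0.5372, -0.303, 0.0818]
ee_rot: [2.222, 2.221, 0.0]
force: [-1.5, 0.1, 1.2]
width: 0.606
gripper_force: 20.0
clock: 10.9
position: [0.5372, -0.3031, 0.0818]
ee_rot: [2.221, 2.221, -0.0]
force: [-3.0, 0.3, 5.0]
width: 0.604
gripper_force: 20.0
```

```bash
python3 nudge.py '{"offsets":[[0, 0, 0, 0, 0.8], [0, 0, 0, 0, 0.8], [0, 0, 0, 0, 0.9], [0, 0, 0, 0, 0.9], [0, 0, 0, 0, 0.9], [0, 0, 0, 0, 0.9]]}'
python3 nudge.py '{"offsets":[[0, 0, -0.2, 0, 0.9], [0, 0, -0.4, 0, 0.9], [0, 0, -0.6, 0, 0.9], [0, 0, -0.8, 0, 0.9], [0, 0, -0.8, 0, 0], [0, 0, -0.4, 0, 0], [0, 0, 0, 0, 0], [0, 0, 0, 0, 0], [0, 0, 0, 0, 0]]}'
python3 - <<'E'
from h import *
go(.5385,-.1385,.20)
d=arm.get_image("side")
cv2.imwrite("pics/placed.png",cv2.resize(d["image"][280:450,190:380],None,fx=3,fy=3,interpolation=cv2.INTER_CUBIC))
E
```

```text
clock: 11.5
position: [0.5372, -0.303, 0.0812]
ee_rot: [-2.222, -2.221, -0.0]
force: [0.3, 0.8, -0.1]
width: 0.901
gripper_force: 0.0
clock: 12.4
position: [0.5364, -0.3029, 0.2401]
ee_rot: [-2.22, -2.22, 0.001]
force: [0.0, 0.2, -0.0]
width: 0.518
gripper_force: 0.0
tool delta [0.1644 0.0021 0.0402] x angle 90.0 z axis [-1.8e-03  6.0e-04 -1.0e+00] pos [ 0.5364 -0.3029  0.2401] q [ 0.89  0.5  -0.69  1.53  0.33  1.23  0.14] t 12.4
```

View pics/placed.png

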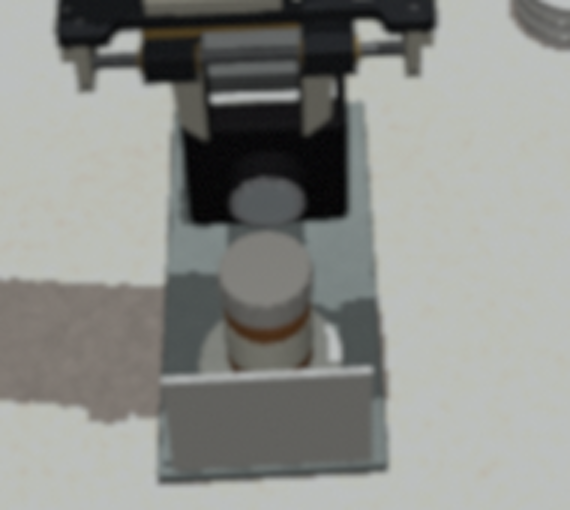

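The jar stands upright on the stage, with the lid top centred at about (266,263) in the crop. I'm checking that and moving over the key with the fingers shut.

In the tool's units: 0.045 m is 0.9, 0.04 m is 0.8.

```bash
python3 nudge.py '{"offsets":[[0.4, 0, 0, 0, 0], [0.8, 0.02, 0, 0, 0], [0.9, 0.02, 0, 0, 0], [0.8, 0, 0, 0, 0], [0.4, 0, 0.4, 0, 0], [0, 0, 0.4, 0, 0], [0, 0, 0.4, 0, 0], [0, 0, 0.4, 0, 0], [0, 0, 0, 0, 0], [0, 0, 0, 0, 0]]}'
python3 - <<'E'
from h import *
d=arm.get_image("side")
print("lid",px2w(d,(266.5/3-.5+190,263.5/3-.5+280),.112))
go(.5385,-.1385,.134)
cv2.imwrite("pics/k.png",cv2.resize(d["image"][250:440,190:380],None,fx=3,fy=3,interpolation=cv2.INTER_CUBIC))
E
```

```text
clock: 13.45
position: [0.5388, -0.1372, 0.1611]
ee_rot: [-2.22, -2.221, 0.0]
force: [0.1, 0.0, 0.6]
width: 0.005
gripper_force: 0.0
lid [ 0.53702516 -0.29915535  0.112     ]
tool delta [-0.0011 -0.001   0.0278] x angle 90.03 z axis [ 4.e-04  3.e-04 -1.e+00] pos [ 0.5394 -0.1374  0.1618] q [ 0.67  0.49 -0.71  1.78  0.37  1.01 -0.19] t 13.5
```

View pics/k.png

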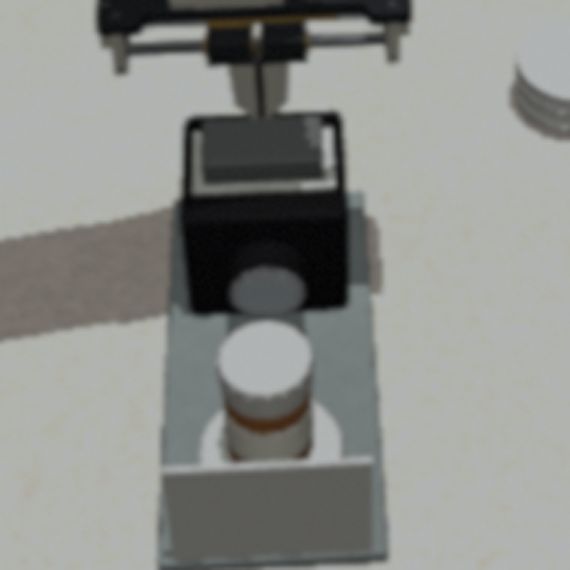

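The jar is centred within a few mm (lid at 0.537, -0.299), and the closed fingers are above the key. I'm descending to just above it to read the force bias.

```bash
python3 nudge.py '{"offsets":[[-0.02, -0.02, 0.2, 0, 0], [0, 0, 0.2, 0, 0], [0, 0, 0.1, 0, 0], [0, 0, 0, 0, 0], [0, 0, 0, 0, 0], [0, 0, 0, 0, 0]]}'
python3 nudge.py '{"offsets":[[0, 0, 0, 0, 0]]}' | sed -n '1,4p'
python3 nudge.py '{"offsets":[[0, 0, 0.02, 0, 0], [0, 0, 0.02, 0, 0], [0, 0, 0, 0, 0], [0, 0, 0, 0, 0]]}'| sed -n '1,4p'
python3 nudge.py '{"offsets":[[0, 0, 0.02, 0, 0], [0, 0, 0.02, 0, 0], [0, 0, 0, 0, 0], [0, 0, 0, 0, 0]]}'| sed -n '1,4p'
```

```text
clock: 14.1
position: [0.5385, -0.139, 0.1365]
ee_rot: [2.221, 2.221, 0.001]
force: [-0.5, 0.5, 0.1]
width: 0.002
gripper_force: 0.0
clock: 14.2
position: [0.5384, -0.139, 0.1365]
ee_rot: [2.221, 2.221, 0.0]
force: [0.5, -0.1, -0.2]
clock: 14.6
position: [0.5383, -0.1391, 0.1343]
ee_rot: [2.221, 2.221, 0.0]
force: [0.2, 0.1, 0.3]
clock: 15.0
position: [0.5383, -0.1391, 0.1322]
ee_rot: [2.221, 2.221, 0.0]
force: [1.2, -0.2, 1.5]
```

In the tool's units: 0.001 m is 0.02.

```bash
python3 nudge.py '{"offsets":[[0, 0, 0.02, 0, 0], [0, 0, 0.02, 0, 0], [0, 0, 0, 0, 0], [0, 0, 0, 0, 0]]}'| sed -n '1,4p'
cat > chk.py <<'E'
from cell import arm
s=arm.observe();print(s["clock"],s["position"][2].round(4),s["force"][2].round(2));raise SystemExit(int(s["force"][2]>4.2))
E
python3 chk.py &&
python3 nudge.py '{"offsets":[[0, 0, 0.008, 0, 0], [0, 0, 0, 0, 0]]}'>/dev/null && python3 chk.py &&
python3 nudge.py '{"offsets":[[0, 0, 0.008, 0, 0], [0, 0, 0, 0, 0]]}'>/dev/null && python3 chk.py &&
python3 nudge.py '{"offsets":[[0, 0, 0.008, 0, 0], [0, 0, 0, 0, 0]]}'>/dev/null && python3 chk.py &&
python3 nudge.py '{"offsets":[[0, 0, 0.008, 0, 0], [0, 0, 0, 0, 0]]}'>/dev/null && python3 chk.py &&
python3 nudge.py '{"offsets":[[0, 0, 0.008, 0, 0], [0, 0, 0, 0, 0]]}'>/dev/null && python3 chk.py &&
python3 nudge.py '{"offsets":[[0, 0, 0.008, 0, 0], [0, 0, 0, 0, 0]]}'>/dev/null && python3 chk.py
```

```text
clock: 15.4
position: [0.5383, -0.139, 0.1302]
ee_rot: [2.221, 2.221, 0.0]
force: [0.5, -0.3, 1.4]
15.4 0.1302 1.43
15.6 0.1298 1.4
15.8 0.1295 1.72
16.0 0.129 1.51
16.2 0.1286 1.64
16.4 0.1282 3.79
16.6 0.128 4.47
```

```bash
python3 nudge.py '{"offsets":[[0, 0, 0, 0, 0]]}'|sed -n 4p; python3 chk.py;python3 nudge.py '{"offsets":[[0, 0, 0.006, 0, 0], [0, 0, 0, 0, 0]]}'>/dev/null; python3 chk.py
```

```text
force: [0.8, -0.4, 4.6]
16.7 0.1279 4.56
16.9 0.1278 6.16
```

In the tool's units: 0.0003 m is 0.006.

```bash
python3 nudge.py '{"offsets":[[0, 0, 0, 0, 0], [0, 0, 0, 0, 0]]}'|sed -n 4p; python3 chk.py;python3 nudge.py '{"offsets":[[0, 0, 0.006, 0, 0], [0, 0, 0, 0, 0], [0, 0, 0, 0, 0]]}'>/dev/null; python3 chk.py;  python3 nudge.py '{"offsets":[[0, 0, 0, 0, 0], [0, 0, 0, 0, 0], [0, 0, 0, 0, 0]]}'>/dev/null; python3 chk.py
```

```text
force: [-0.9, -0.4, 6.5]
17.1 0.1278 6.47
17.4 0.1277 8.61
17.7 0.1277 8.98
```

The key has reached a firm stop at about 6 mm of travel: z stays put while the force climbs. I'm backing off slightly and holding.

In the tool's units: -0.0002 m is -0.004.

```bash
python3 nudge.py '{"offsets":[[0, 0, -0.004, 0, 0], [0, 0, 0, 0, 0], [0, 0, 0, 0, 0], [0, 0, 0, 0, 0], [0, 0, 0, 0, 0], [0, 0, 0, 0, 0], [0, 0, 0, 0, 0], [0, 0, 0, 0, 0], [0, 0, 0, 0, 0], [0, 0, 0, 0, 0]]}'|sed -n 4p; python3 chk.py; python3 nudge.py '{"offsets":[[0, 0, 0, 0, 0], [0, 0, 0, 0, 0], [0, 0, 0, 0, 0], [0, 0, 0, 0, 0], [0, 0, 0, 0, 0]]}'>/dev/null; python3 chk.py
```

```text
force: [-0.9, 0.0, 7.3]
18.7 0.1278 7.3
19.2 0.1278 6.85
```

```bash
python3 nudge.py '{"offsets":[[0, 0, 0.01, 0, 0], [0, 0, 0.01, 0, 0], [0, 0, 0, 0, 0]]}'>/dev/null; python3 chk.py; python3 nudge.py '{"offsets":[[0, 0, 0.02, 0, 0], [0, 0, 0.02, 0, 0], [0, 0, 0, 0, 0]]}'>/dev/null; python3 chk.py
```

```text
19.5 0.127 11.13
19.8 0.125 9.23
```

```bash
python3 nudge.py '{"offsets":[[0, 0, 0.016, 0, 0], [0, 0, 0, 0, 0]]}'>/dev/null; python3 chk.py; python3 nudge.py '{"offsets":[[0, 0, 0.016, 0, 0], [0, 0, 0, 0, 0]]}'>/dev/null; python3 chk.py;  python3 nudge.py '{"offsets":[[0, 0, 0.016, 0, 0], [0, 0, 0, 0, 0]]}'>/dev/null; python3 chk.py
```

```text
20.0 0.1242 9.74
20.2 0.1239 14.83
20.4 0.1236 20.82
```

The hard stop is at about 4 mm past the click, at 20 N. I'm letting the key up and checking the scene.

In the tool's units: -0.03 m is -0.6, -0.02 m is -0.4.

```bash
python3 nudge.py '{"offsets":[[0, 0, 0, 0, 0], [0, 0, -0.1, 0, 0], [0, 0, -0.2, 0, 0], [0, 0, -0.4, 0, 0], [0, 0, -0.6, 0, 0], [0, 0, -0.6, 0, 0], [0, 0, -0.4, 0, 0], [0, 0, 0, 0, 0], [0, 0, 0, 0, 0], [0, 0, 0, 0, 0]]}'
python3 - <<'E'
from h import *
d=arm.get_image("side")
cv2.imwrite("pics/end.png",cv2.resize(d["image"][250:440,190:380],None,fx=3,fy=3,interpolation=cv2.INTER_CUBIC))
E
```

```text
clock: 21.4
position: [0.5373, -0.1391, 0.2359]
ee_rot: [-2.22, -2.22, 0.002]
force: [-0.5, -0.6, 0.5]
width: 0.004
gripper_force: 0.0
```

View pics/end.png

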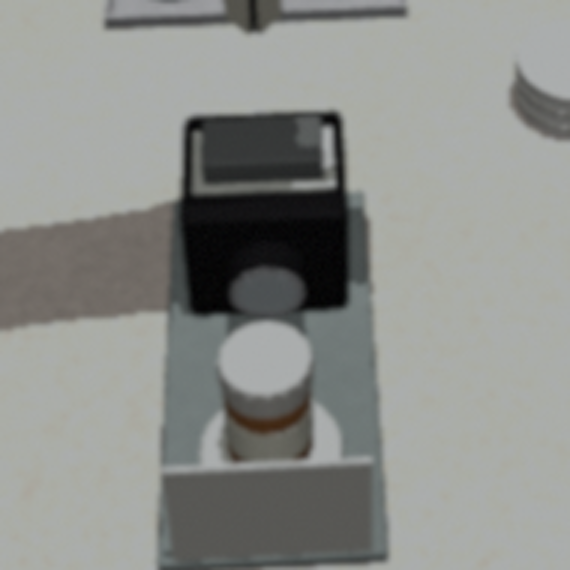

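The jar still stands on the stage (lid at (266,358)), the key is back up at (262,148), and the arm is clear.

```bash
python3 -c "
from cell import arm
print(arm.sign_off())"
```

```text
the job is handed in; nothing more can be done
None
```

I handed the job in with no verdict shown: the jar stands upright and released on the stage; the key was held at its first click for about 2 s, pressed to its hard stop at about 20 N and is back up; the click and trip are judged from force and travel only, and I saw no bystander move.

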